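Alternate the brake plates on the splined hub of a saw brake

ROBOT

A 6-joint arm with a two-finger parallel gripper is mounted at the origin on the work surface. World frame = base frame: x ahead of the robot, y to its left, z up, the work surface at z = 0. Lengths are in m, angles in degrees, forces in N, time in s.
With the tool pointing down it reaches from about 0.35 to 0.875 m from the base axis. Payload 4.2 kg.
Tool frame: the origin (TCP) lies on the front face of the gripper's body, between the roots of the fingers; the fingertips stand finger_overhang ahead of it and the grasp point (between the pads) lies 51 mm ahead of it (finger_overhang is the distance from the TCP to the fingertips, in m); z points along the fingers, y is the line along which they close (so a half turn about z gives the same grasp; the last joint's range is limited). The gripper opens to 87 mm and grips with 3 to 60 N. Pads are 19 mm wide; open, the fingers measure 117 mm over their backs; the gripper's body (75 mm by 190 mm) begins 51 mm behind the grasp point.
Start: joints at [14.817, 22.042, 0.453, 0, -68.411, -14.817], TCP at [0.625, 0, 0.292] pointing down, gripper open.
Joint ranges: [-179.83, 179.83], [-69.29, 118.12], [-61.27, 80.66], [-181.25, 117.63], [-171.15, -9.14], [-177.46, 177.46]. Speed limits (degrees/s): [159.86, 159.86, 180, 180, 180, 180].

INTERFACE

Orientations are given as a 3x3 rotation matrix whose columns are the frame's x, y, z axes.
In Python, from station import sense, capture, camera_model, finish_job, finger_overhang gives the robot as it stands. The module is installed in compiled form; this text tells all that it offers.
- The arm moves only by the tool jog_arm, never from a script. Its argument "rows" is a list that holds one entry, the list of rows, each a list of 4 numbers: the shift along the tool's x, y, z in m, then the turn about the tool's z in rad. A call has 1 to 20 rows; each row shifts and turns the commanded pose from where the row before left it, along the tool's axes as they then stand; what a row does not reach is not made up. A row lasts 1/8 s, in which the tool goes at most 62.5 mm and 10.7 degrees, less where a joint would pass 70% of its speed; a pose out of reach is approached as far as the arm can. A call is refused whole if a number of a shift passes 0.0625 or a number of a turn 0.188, either way. A call with a gripper value outside its range is refused whole. "claw" is the opening, from 0 (shut) to 1 (fully open), set as the call begins (left out, the last holds). The fingers move at their own pace and stop on an object; the grip force is fixed at half the most. Time passes only in rows, so rows that do not move let the fingers close. It gives the time, the measured TCP pose, the force, the opening and the grip force at its end, in the units of the state.
- sense(): the state, without advancing time (a new reading comes with each control period).
- capture(name): name is "scene" or "side" or "wrist"; returns the picture (384x512x3 uint8, red, green, blue); there is no depth.
- camera_model(name): a dict with "fovy" (degrees; the focal length in pixels is half the picture's height over the tangent of half this angle, whatever the lens; pixels are square), "cx", "cy" (the principal point, pixels), "eye" and "rotation" of the camera in the world. Camera axes: x right, y down, z forward; pixel columns grow to the right and rows downward; lengths in m; the calibration is good to about 2 mm. A picture is of the moment at which its call begins: read the wrist's pose just before it. camera_model takes no time and is no camera call; for the wrist camera it gives the pose at the moment of the call.
- finish_job(): hands the job in; it is judged then, once.
The state is a dict: "time_s": time; "joints": joint angles; "joint_velocities": joint speeds; "effort": joint torques, N m; "tcp_pos": TCP position; "ee_rot": TCP orientation; "wrist_force": force on the tool from outside, world axes, zero at the start; "moment": the same for the moment, N m; "gripper_width": opening from 0.0 (shut) to 1.0 (fully open); "gripper_force": force on a finger pad.
Only numpy, scipy, OpenCV 4.12 (cv2) and the standard library are available. Lean on these libraries where they do the work, as an engineer would, in place of code of your own. Each camera call takes 0.05 s, during which the arm holds its last target. There are 200 camera calls.

TASK

Finish the plate pack of the saw brake: one steel plate is already on the splined hub, its tab on the side of the red mark. Put the cork-faced lining disc on next with its tab on the opposite side, away from the red mark, then the loose steel plate on top of it with its tab on the red side again, each turned onto the splines by light feel and slid fully home, flat on the one below. Never press on the brake with more than 40 N, leave the tin, the wrench and the collar where they are, and let go of everything.

Things in the scene. Friction and masses are not known exactly. Their poses are not given: they have to be found in the camera images.
- brake: Teal brake base fixed to the bench, 110 x 110 x 20 mm; origin at the centre of its underside, z up = the hub's axis, +x towards the red arrow painted on its top. A round shoulder 50 mm across (top 42 mm above the bench) carries the steel hub. One dark plate, like the loose ones but without grip ears, is already home on the shoulder, its top 48 mm above the bench.
- splines (a point): On the hub's axis at the splines' upper ends, 66 mm above the bench; axes as the base's. Four splines reach 19 mm from the axis, 42 to 66 mm up: two opposite ones 8 mm wide, two 14 mm wide across them. The hub with its fitted plate is locked at an UNREPORTED angle up to 0.9 rad either way about z (seen in pictures; at 0 the narrow ones lie along x, fitted tab along +x). Plates enter within 0.08 rad of it.
- nose (a point): Top of the hub on its axis, 90 mm above the bench; axes as the base's. The nose above the splines is smooth and round: 28.6 mm across from 66 to 80 mm up, then tapering to 14 mm across at this point. A plate lowered over it at the wrong angle comes to rest on the spline ends (its underside 66 mm up) and must be turned, lightly pressed, until it drops in.
- stack (a point): Point on the hub's axis at the top face of the plate already fitted, 48 mm above the bench; axes as the base's.
- lining_mid (a point): Centre of the brown cork-faced lining disc, half-way up. A toothed ring 6 mm thick, 52 mm across, about 70 g; ears on its +y and -y sides end in flats 24 mm long, 58 mm apart: grip there. Hole 31 mm across between four inner teeth; slots 21 mm out from the centre, 10.6 mm wide along +-x, 16.4 mm along +-y. Lies on a fixed wooden offcut 46 x 40 mm, 24 mm high. Home: centre 51 mm above the bench.
- lining_tab (a point): Point on the lining disc's only tab (black, 14 mm wide, from the rim to 43 mm from the disc's centre), 37 mm from the disc's centre along its +x.
- plate_mid (a point): Centre of the loose bright steel plate, half-way up; same as the lining disc but its ears' flats are 64 mm apart (wider, so that fingers pass outside the plates below), about 100 g, its tab along its +x. Lies on another fixed offcut, 24 mm high. Fully home on the lining disc its centre is 57 mm above the bench.
- plate_tab (a point): Point on the loose steel plate's only tab (14 mm wide, to 43 mm from the plate's centre), 37 mm from the plate's centre along its +x.
- tin_mid (a point): Blue tin standing on the bench, 60 mm across and 85 mm high; this point is at its middle. Leave it alone.
- wrench_grip (a point): Grip of a wrench 170 mm long lying flat on the bench along the point's x. Leave it alone.
- collar_mid (a point): Dark steel spacer collar, 44 mm across and 22 mm high, on the bench; this point is at its centre. Leave it alone.

How it is judged:
By the outcome, as a careful person would: the job done as asked, in the order asked, and still so for the second after the job is handed in, with the robot touching nothing.
It also fails if it takes over 72 s, if anything falls off the work surface, if the arm or the gripper's body presses on something with over 40 N, if the wrist force passes 120 N, or if a joint passes its speed limit or range.

## Working session

There is one attempt and no reset: what is moved stays moved. The work goes in short steps, Python scripts to look and compute and a tool call to move; the robot and the scene stay as the last step left them, time stands still between calls to the robot, and variables do not carry over. Pictures are saved under pics/ and viewed, at most 10 in all, crops included, and the job is handed in when it is done.

Besides the shell and the picture viewer there is one more tool, called after "Request:" in YAML: its name, and indented under it one key for each argument. jog_arm: Moves the arm, as the interface text tells. Its arguments: {"type":"object","properties":{"rows":{"type":"array"},"claw":{"type":"number"}},"required":["rows"]}

```bash
mkdir -p pics; python3 - <<'E'
from station import *
import cv2,numpy as np
s=sense();print(s);print(finger_overhang)
ims=[]
for n in("scene","side","wrist"):
    m=camera_model(n);im=capture(n);print(n,m)
    cv2.imwrite(f"pics/{n}0.png",im[...,::-1]);ims.append(im)
cv2.imwrite("pics/two.png",cv2.resize(np.vstack(ims[:2])[...,::-1],None,fx=.78,fy=.78))
E
```

```text
{'time_s': 0.0, 'joints': array([ 1.48168814e+01,  2.20899678e+01,  3.80846802e-01, -3.10112044e-02,
       -6.84103155e+01, -1.48145486e+01]), 'joint_velocities': array([-0.00287214,  0.02667843, -0.03135496, -0.04155634, -0.03475387,
       -0.02292193]), 'effort': array([ 5.69075401e-04, -3.90661991e+01,  1.87403029e+01,  4.22001421e+00,
        1.09914420e-02, -1.81494070e-04]), 'tcp_pos': array([6.24553126e-01, 3.77870056e-05, 2.91169847e-01]), 'ee_rot': array([[-1.58914123e-04, -9.99997689e-01, -2.14389627e-03],
       [-9.99999986e-01,  1.59014248e-04, -4.65320244e-05],
       [ 4.68728270e-05,  2.14388884e-03, -9.99997701e-01]]), 'wrist_force': array([-0.4563213 ,  0.1872884 , -0.37785941]), 'moment': array([-0.00459399,  0.04558434,  0.04954204]), 'gripper_force': 0.0, 'gripper_width': 0.997933232362096}
0.0697
scene {'fovy': 57.57021800498064, 'cx': 254.04316710924812, 'cy': 180.95635783099775, 'eye': array([ 1.13439009, -0.24297987,  0.52853726]), 'rotation': array([[ 0.42528273,  0.54851386, -0.71990773],
       [ 0.90496959, -0.24644088,  0.34683848],
       [ 0.01283102, -0.79899902, -0.60119542]])}
side {'fovy': 47.585627688123154, 'cx': 256.27266281802406, 'cy': 195.47991031788084, 'eye': array([0.40655098, 0.77718495, 0.58842039]), 'rotation': array([[-0.96607989, -0.12401016,  0.2265196 ],
       [-0.2573911 ,  0.53359216, -0.80562351],
       [-0.02096358, -0.83660079, -0.54741176]])}
wrist {'fovy': 61.058014256609674, 'cx': 252.62051424476675, 'cy': 197.50289553306573, 'eye': array([ 0.6244138 , -0.07660188,  0.38380577]), 'rotation': array([[-0.99999708,  0.00171791, -0.0016974 ],
       [ 0.00117665,  0.9603609 ,  0.27875716],
       [ 0.002109  ,  0.27875435, -0.96036012]])}
```

View pics/scene0.png

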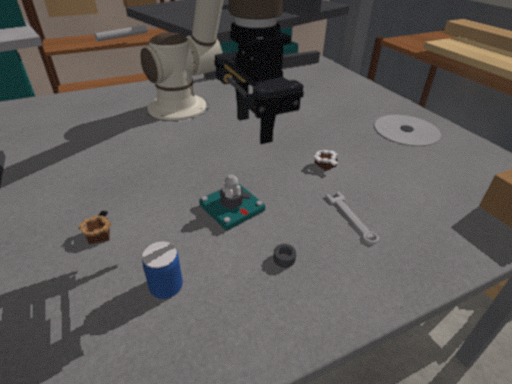

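View pics/wrist0.png

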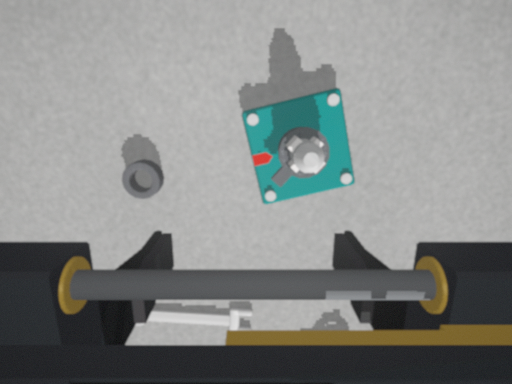

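The scene view shows the brake at (232,200), the lining on its offcut at (96,230), the plate at (326,158), the tin at (163,270), the collar at (285,255) and the wrench at (352,217). The wrist view shows the brake centre near (302,153), the red arrow at (262,159) and the fitted tab at (281,175).

```bash
cat > h.py <<'E'
from station import *
import cv2,numpy as np
def ray(m,uv):
    f=192/np.tan(np.radians(m['fovy']/2)); uv=np.atleast_2d(uv).astype(float)
    d=np.c_[(uv-[m['cx'],m['cy']])/f,np.ones(len(uv))]@m['rotation'].T
    return m['eye'],d
def cast(m,uv,z):
    e,d=ray(m,uv); return e+d*((z-e[2])/d[:,2])[:,None]
def proj(m,P):
    f=192/np.tan(np.radians(m['fovy']/2)); c=(np.atleast_2d(P)-m['eye'])@m['rotation']
    return c[:,:2]/c[:,2:]*f+[m['cx'],m['cy']]
def rect(m,im,c,z,half=.08,s=4000):
    "top-down orthographic view at height z around c: u=+x right, v=+y up; s px/m"
    n=int(2*half*s); P=[[c[0]-half,c[1]+half,z],[c[0]+half,c[1]+half,z],[c[0]+half,c[1]-half,z],[c[0]-half,c[1]-half,z]]
    H=cv2.getPerspectiveTransform(proj(m,P).astype(np.float32),np.float32([[0,0],[n,0],[n,n],[0,n]]))
    return cv2.warpPerspective(im,H,(n,n),flags=cv2.INTER_CUBIC)
E
python3 - <<'E'
from h import *
m=camera_model("scene");im=cv2.imread("pics/scene0.png")
for n,uv,z in(("lin",(96,225),.027),("ltab",(103,214),.027),("plate",(326,158),.027),("tin",(163,270),.0425),("collar",(285,252),.011),("brake",(232,206),.02)):print(n,cast(m,[uv],z).round(3))
w=camera_model("wrist")
B=cast(w,[(253,119),(333,100),(346,178),(270,195)],.02);print(B.round(4),B.mean(0).round(4))
wi=cv2.imread("pics/wrist0.png")
h=cv2.cvtColor(wi,cv2.COLOR_BGR2HSV)
red=cv2.inRange(h,(0,150,80),(8,255,255))|cv2.inRange(h,(172,150,80),(180,255,255))
p=np.argwhere(red)[:,::-1];print("red",cast(w,[p.mean(0)],.02),p.mean(0))
teal=cv2.inRange(h,(80,120,50),(95,255,255));c=max(cv2.findContours(teal,0,2)[0],key=cv2.contourArea)
r=cv2.boxPoints(cv2.minAreaRect(c));R=cast(w,r,.02);print(R.round(4),R.mean(0).round(4))
c=R.mean(0)
cv2.imwrite("pics/br.png",np.hstack([rect(w,wi,c,.048,.045,4400),rect(w,wi,c,.066,.045,4400)]))
E
```

```text
lin [[ 0.537 -0.309  0.027]]
ltab [[ 0.508 -0.293  0.027]]
plate [[0.521 0.262 0.027]]
tin [[ 0.719 -0.214  0.042]]
collar [[0.747 0.013 0.011]]
brake [[ 0.589 -0.033  0.02 ]]
[[ 0.6234 -0.0599  0.02  ]
 [ 0.5377 -0.0796  0.02  ]
 [ 0.517   0.006   0.02  ]
 [ 0.6037  0.026   0.02  ]] [ 0.5705 -0.0269  0.02  ]
red [[ 0.61435234 -0.01674319  0.02      ]] [261.07692308 158.40559441]
[[ 0.6358 -0.0688  0.02  ]
 [ 0.5327 -0.0917  0.02  ]
 [ 0.5006  0.0102  0.02  ]
 [ 0.6117  0.037   0.02  ]] [ 0.5702 -0.0283  0.02  ]
```

View pics/br.png

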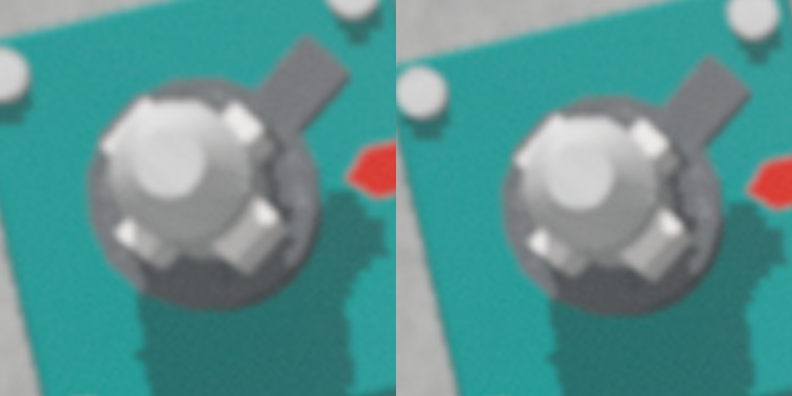

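The rectified view at z=48 mm (left) shows the plate circle centred at (204,194), so the hub is at about (0.571, -0.027). The tab end is at (329,55), which puts the fitted tab at about 48° in world. The base yaw is 13°, so the hub angle is +35°. Next I look at the lining from closer.

Request:
jog_arm:
  rows:
    - [[0.035,0.0105,0.0115,0],[0.035,0.0105,0.0115,0],[0.035,0.0105,0.0115,0],[0.035,0.0105,0.0115,0],[0.035,0.0105,0.0115,0],[0.035,0.0105,0.0115,0],[0.035,0.0105,0.0115,0],[0.029,0.0105,0.0105,0],[0,0,0,0],[0,0,0,0],[0,0,0,0]]

```text
time_s: 1.52
tcp_pos: [0.5416, -0.2732, 0.2017]
ee_rot: [[0.001, -1.0, 0.001], [-1.0, -0.001, -0.0], [0.0, -0.001, -1.0]]
wrist_force: [-0.8, 0.9, -0.2]
gripper_width: 0.998
gripper_force: 0.0
```

```bash
python3 - <<'E'
from h import *
s=sense();print(s['time_s'],s['tcp_pos'],s['ee_rot'].round(4))
m=camera_model("wrist");im=capture("wrist")[...,::-1].copy();cv2.imwrite("pics/lin.png",im)
np.save("linm.npy",m,allow_pickle=True)
cv2.imwrite("pics/linr.png",np.hstack([cv2.resize(im,None,fx=.78,fy=.78),rect(m,im,(.537,-.309),.03,.05,4000)[:300]]) if 0 else np.hstack([rect(m,im,(.537,-.309),.03,.05,4000),cv2.resize(im,(400,400))]))
E
```

```text
1.525 [ 0.54157532 -0.27320875  0.20170378] [[ 1.3e-03 -1.0e+00  9.0e-04]
 [-1.0e+00 -1.3e-03 -2.0e-04]
 [ 2.0e-04 -9.0e-04 -1.0e+00]]
```

View pics/linr.png

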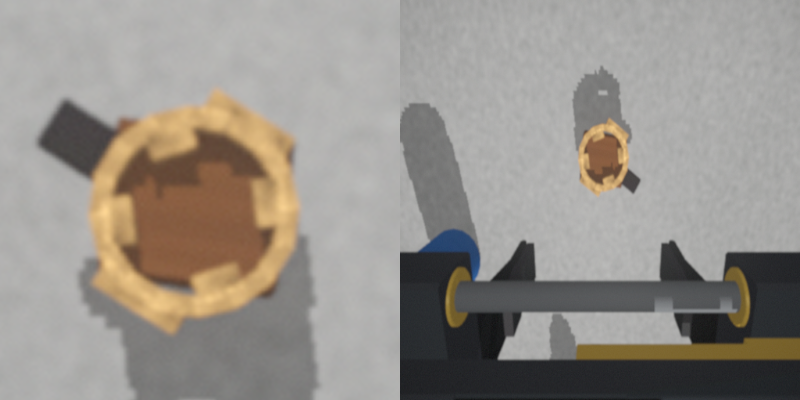

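The rectified view shows the cork ring centred near (195,212), its tab end at (52,118), and the ears at upper right and lower left. The lining's x axis is at about 147° world. I refine this with a mask.

```bash
cat >> h.py <<'E'
def line_dir(p):
    vx,vy,_,_=cv2.fitLine(np.float32(p),cv2.DIST_HUBER,0,.01,.01).ravel();return np.degrees(np.arctan2(-vy,vx))
E
python3 - <<'E'
from h import *
m=np.load("linm.npy",allow_pickle=True).item();im=cv2.imread("pics/lin.png")
c0=np.array([.537,-.309]);r=rect(m,im,c0,.03,.05,4000);h=cv2.cvtColor(r,cv2.COLOR_BGR2HSV)
k=cv2.inRange(h,(10,60,140),(28,255,255));c=max(cv2.findContours(k,0,2)[0],key=cv2.contourArea)
hull=cv2.convexHull(c);R=cv2.minAreaRect(hull);e=cv2.fitEllipse(c)
f=lambda p:c0+(np.array(p)-200)/4000*[1,-1]
M=cv2.moments(hull);g=(M['m10']/M['m00'],M['m01']/M['m00'])
print(R,f(R[0]),f(g),e)
b=cv2.inRange(h,(0,0,0),(180,255,75));n,l,st,ce=cv2.connectedComponentsWithStats(b)
for i in range(1,n):
    if st[i,4]>800:
        q=cv2.minAreaRect(np.argwhere(l==i)[:,::-1].astype(np.float32)); d=np.array(q[0])-g;print("tab",st[i],q,np.degrees(np.arctan2(-d[1],d[0])))
E
```

```text
((191.89056396484375, 210.7403564453125), (216.51776123046875, 234.4680938720703), 31.607501983642578) [ 0.53497264 -0.31168509] [ 0.53512295 -0.31167413] ((192.60198974609375, 211.10325622558594), (209.1400604248047, 236.85861206054688), 28.390899658203125)
tab [  42  105   69   67 2426] ((76.08613586425781, 138.23861694335938), (55.223777770996094, 46.76888656616211), 32.2756462097168) 148.09938208676664
```

Request:
jog_arm:
  rows:
    - [[0.0385,0.0064,0,0],[0,0,0.008,0.1775],[0,0,0.008,0.1775],[0,0,0.008,0.1775],[0,0,0.008,0.1775],[0,0,0.008,0.1775],[0,0,0.008,0.1775],[0,0,0.008,0.1775],[0,0,0.008,0.1775],[0,0,0.008,0.1775],[0,0,0.008,0.1775],[0,0,0.006,0.1775],[0,0,0.004,0.1775],[0,0,0,0],[0,0,0,0],[0,0,0,0]]

```text
time_s: 3.58
tcp_pos: [0.5349, -0.3123, 0.1116]
ee_rot: [[-0.849, 0.529, 0.001], [0.529, 0.849, -0.0], [-0.001, 0.0, -1.0]]
wrist_force: [-0.5, 0.4, 0.3]
gripper_width: 0.999
gripper_force: 0.0
```

Request:
jog_arm:
  rows:
    - [[0,0,0.012,0],[0,0,0.012,0],[0,0,0.0096,0],[0,0,0,0],[0,0,0,0]]

```text
time_s: 4.2
tcp_pos: [0.5348, -0.3126, 0.0777]
ee_rot: [[-0.848, 0.53, 0.0], [0.53, 0.848, -0.0], [-0.0, -0.0, -1.0]]
wrist_force: [-0.2, -0.3, 0.4]
gripper_width: 1.002
gripper_force: 0.0
```

Request:
jog_arm:
  claw: 0
  rows:
    - [[0,0,0,0],[0,0,0,0],[0,0,0,0],[0,0,0,0],[0,0,0,0],[0,0,0,0]]

```text
time_s: 4.95
tcp_pos: [0.5353, -0.3117, 0.0778]
ee_rot: [[-0.848, 0.53, 0.001], [0.53, 0.848, 0.0], [-0.001, 0.001, -1.0]]
wrist_force: [1.8, 5.0, 0.4]
gripper_width: 0.665
gripper_force: 29.9
```

Request:
jog_arm:
  rows:
    - [[0,0,-0.03,0],[0,0,-0.05,0],[0,0,-0.05,0],[0.0133,0.0424,0,0],[0.0133,0.0424,0,0],[0.0133,0.0424,0,0],[0.0133,0.0424,0,0],[0.0133,0.0424,0,0],[0.0133,0.0424,0,0],[0.0133,0.0424,0,0],[0.0136,0.0424,0,0]]

```text
time_s: 6.32
tcp_pos: [0.624, 0.0327, 0.2075]
ee_rot: [[-0.848, 0.531, -0.001], [0.531, 0.848, -0.001], [0.0, -0.001, -1.0]]
wrist_force: [0.2, -0.4, 0.5]
gripper_width: 0.662
gripper_force: 30.0
```

Request:
jog_arm:
  rows:
    - [[0,0,0,-0.1745],[0,0,0,-0.1745],[0,0,0,-0.1745],[0,0,0,-0.1745],[0,0,0,-0.1745],[0,0,0,-0.1745],[0,0,0,-0.1745],[0,0,0,-0.1745],[0,0,0,0],[0,0,0,0],[0,0,0,0]]

```text
time_s: 7.7
tcp_pos: [0.624, 0.0316, 0.2076]
ee_rot: [[-0.671, -0.742, -0.0], [-0.742, 0.671, -0.0], [0.0, 0.0, -1.0]]
wrist_force: [-0.3, -1.1, -0.4]
gripper_width: 0.657
gripper_force: 30.0
```

```bash
python3 - <<'E'
from h import *
s=sense();print(s['time_s'],s['tcp_pos'],s['ee_rot'].round(4),s['wrist_force'],s['joints'].round(0))
m=camera_model("wrist");im=capture("wrist")[...,::-1].copy();cv2.imwrite("pics/hub2.png",im)
np.save("hub2.npy",m,allow_pickle=True)
cv2.imwrite("pics/hub2r.png",np.hstack([rect(m,im,(.571,-.027),.048,.05,4000),cv2.resize(im,(400,400))]))
E
```

```text
7.7 [0.6240033  0.03156016 0.20760869] [[-6.709e-01 -7.415e-01 -2.000e-04]
 [-7.415e-01  6.709e-01 -1.000e-04]
 [ 2.000e-04  1.000e-04 -1.000e+00]] [-0.27611054 -1.12920301 -0.40550644] [ 18.  26.  -6.   0. -58. -60.]
```

View pics/hub2r.png

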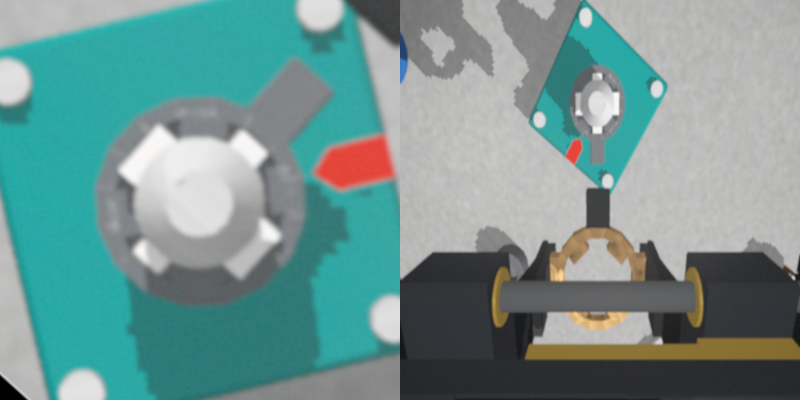

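The rectified view at z=48 mm shows the plate circle and nose centred at (200,201), so the hub is at (0.571, -0.027). The tab end is at (312,76), about 47.8°. The held lining's tab points straight at the hub in the wrist image. Next I check the disc's offset in the hand.

```bash
python3 - <<'E'
from h import *
m=np.load("hub2.npy",allow_pickle=True).item();im=cv2.imread("pics/hub2.png")
T=np.array([.6240,.03156]);R=np.array([[-.6709,-.7415],[-.7415,.6709]])
g=cv2.cvtColor(im,cv2.COLOR_BGR2HSV)
dark=cv2.inRange(g,(0,0,0),(180,255,70));dark[222:]=0;dark[:160]=0;dark[:,:230]=0;dark[:,285:]=0
p=np.argwhere(dark)[:,::-1];c=cv2.minAreaRect(p.astype(np.float32));b=cv2.boxPoints(c)
print(b.round(1));print(((cast(m,b,.1596)[:,:2]-T)@R).round(4))
k=cv2.inRange(g,(10,60,100),(28,255,255));k[310:]=0;k[:160]=0
ys,xs=np.where(k);i=ys<270
print(xs[i].min(),xs[i].max(),ys.min());print(((cast(m,[[xs[ys==ys.min()].mean(),ys.min()]],.1596)[:,:2]-T)@R).round(4))
E
```

```text
[[240. 182.]
 [266. 182.]
 [266. 217.]
 [240. 217.]]
[[ 0.0432 -0.0055]
 [ 0.0432  0.006 ]
 [ 0.0267  0.0062]
 [ 0.0267 -0.0057]]
121 384 218
[[ 0.0262 -0.0003]]
```

Request:
jog_arm:
  rows:
    - [[0.04,0,0,0],[0.0393,0,0,0],[0,0,0.02,0],[0,0,0.02,0],[0,0,0.008,0],[0,0,0,0],[0,0,0,0]]

```text
time_s: 8.62
tcp_pos: [0.5716, -0.027, 0.1604]
ee_rot: [[-0.67, -0.743, 0.001], [-0.743, 0.67, 0.0], [-0.001, -0.001, -1.0]]
wrist_force: [0.4, 0.2, -1.0]
gripper_width: 0.664
gripper_force: 30.0
```

Request:
jog_arm:
  rows:
    - [[0,0,0.008,0],[0,0,0.007,0],[0,0,0.006,0],[0,0,0.006,0],[0,0,0.005,0],[0,0,0.004,0],[0,0,0,0],[0,0,0,0]]

```text
time_s: 9.62
tcp_pos: [0.5711, -0.0272, 0.1238]
ee_rot: [[-0.67, -0.743, 0.0], [-0.743, 0.67, 0.0], [-0.0, -0.0, -1.0]]
wrist_force: [0.3, 0.2, -0.3]
gripper_width: 0.66
gripper_force: 30.0
```

No contact on the nose. I continue onto the splines gently.

Request:
jog_arm:
  rows:
    - [[0,0,0.0015,0],[0,0,0.0015,0],[0,0,0.0015,0],[0,0,0.0015,0],[0,0,0,0]]

```text
time_s: 10.25
tcp_pos: [0.5709, -0.0272, 0.1175]
ee_rot: [[-0.67, -0.742, -0.0], [-0.742, 0.67, -0.0], [0.0, 0.0, -1.0]]
wrist_force: [0.4, 0.1, -1.1]
gripper_width: 0.659
gripper_force: 30.0
```

It is past the spline ends with no force, so it is engaged. I slide it home.

Request:
jog_arm:
  rows:
    - [[0,0,0.002,0],[0,0,0.002,0],[0,0,0.002,0],[0,0,0.002,0],[0,0,0.002,0],[0,0,0.002,0],[0,0,0.001,0],[0,0,0,0]]

```text
time_s: 11.25
tcp_pos: [0.5709, -0.0272, 0.1046]
ee_rot: [[-0.67, -0.742, -0.0], [-0.742, 0.67, -0.0], [0.0, 0.0, -1.0]]
wrist_force: [-0.6, 0.1, 0.1]
gripper_width: 0.656
gripper_force: 30.0
```

Request:
jog_arm:
  rows:
    - [[0,0,0.001,0],[0,0,0.001,0],[0,0,0,0],[0,0,0,0]]

```text
time_s: 11.75
tcp_pos: [0.571, -0.0272, 0.1026]
ee_rot: [[-0.67, -0.742, -0.0], [-0.742, 0.67, 0.0], [0.0, 0.0, -1.0]]
wrist_force: [0.8, 0.1, -0.3]
gripper_width: 0.658
gripper_force: 30.0
```

Request:
jog_arm:
  rows:
    - [[0,0,0.0005,0],[0,0,0.0005,0],[0,0,0,0],[0,0,0,0]]

```text
time_s: 12.25
tcp_pos: [0.571, -0.0272, 0.1018]
ee_rot: [[-0.67, -0.743, 0.0], [-0.743, 0.67, -0.0], [-0.0, -0.0, -1.0]]
wrist_force: [0.1, 0.4, 0.8]
gripper_width: 0.66
gripper_force: 30.0
```

Request:
jog_arm:
  rows:
    - [[0,0,0.0004,0],[0,0,0.0003,0],[0,0,0,0],[0,0,0,0]]

```text
time_s: 12.75
tcp_pos: [0.571, -0.0272, 0.1017]
ee_rot: [[-0.67, -0.743, 0.0], [-0.743, 0.67, -0.0], [-0.0, -0.0, -1.0]]
wrist_force: [-1.8, 1.0, 5.6]
gripper_width: 0.659
gripper_force: 30.0
```

Request:
jog_arm:
  claw: 1
  rows:
    - [[0,0,0,0],[0,0,0,0],[0,0,0,0],[0,0,0,0]]

```text
time_s: 13.25
tcp_pos: [0.571, -0.0272, 0.1008]
ee_rot: [[-0.67, -0.742, -0.0], [-0.742, 0.67, -0.0], [0.0, 0.0, -1.0]]
wrist_force: [0.2, 0.2, 0.3]
gripper_width: 0.978
gripper_force: 0.0
```

Request:
jog_arm:
  rows:
    - [[0,0,-0.01,0],[0,0,-0.03,0],[0,0,-0.04,0],[0,0,-0.02,0],[-0.033,0.033,0,0],[-0.033,0.033,0,0],[-0.033,0.033,0,0],[-0.033,0.033,0,0],[-0.033,0.033,0,0],[-0.033,0.033,0,0],[-0.033,0.033,0,0],[0,0,0,0],[0,0,0,0],[0,0,0,0]]

```text
time_s: 15.0
tcp_pos: [0.5543, 0.2979, 0.2013]
ee_rot: [[-0.671, -0.742, -0.0], [-0.742, 0.671, -0.0], [0.0, -0.0, -1.0]]
wrist_force: [0.4, 0.6, -0.6]
gripper_width: 0.997
gripper_force: 0.0
```

```bash
python3 - <<'E'
from h import *
s=sense();print(s['time_s'],s['tcp_pos'],s['ee_rot'].round(4),s['joints'].round(0))
m=camera_model("wrist");im=capture("wrist")[...,::-1].copy();cv2.imwrite("pics/pl.png",im)
np.save("pl.npy",m,allow_pickle=True)
sc=capture("scene")[...,::-1].copy();cv2.imwrite("pics/scene1.png",sc)
cv2.imwrite("pics/plr.png",np.hstack([rect(m,im,(.521,.262),.03,.05,4000),cv2.resize(sc[150:250,180:280],(400,400),interpolation=2)]))
E
```

```text
15.0 [0.55425873 0.29789745 0.20125814] [[-6.708e-01 -7.417e-01 -0.000e+00]
 [-7.417e-01  6.708e-01 -1.000e-04]
 [ 1.000e-04 -0.000e+00 -1.000e+00]] [ 43.  27.  -6.   0. -57. -85.]
```

View pics/plr.png

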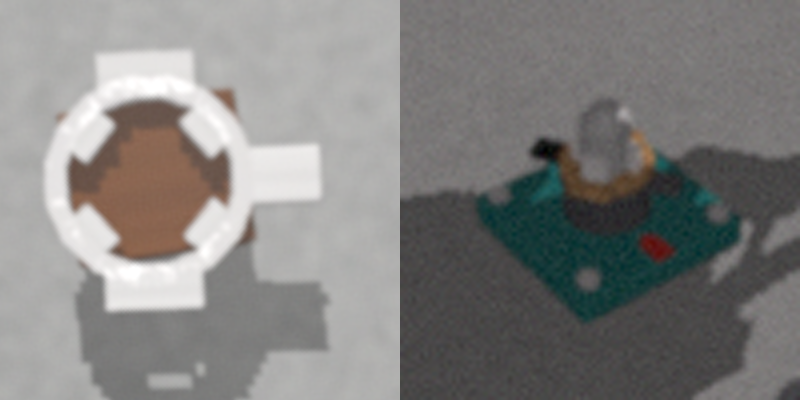

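The left panel shows the plate ring centred near (149,181), its tab end at (321,172) (about 3°), and its ears at top and bottom. The right panel shows the lining on the hub, with its black tab opposite the red mark. I refine the plate pose.

```bash
python3 - <<'E'
from h import *
m=np.load("pl.npy",allow_pickle=True).item();im=cv2.imread("pics/pl.png")
c0=np.array([.521,.262]);r=rect(m,im,c0,.03,.05,4000)
g=cv2.cvtColor(r,cv2.COLOR_BGR2HSV);k=cv2.inRange(g,(0,0,195),(180,40,255));c=max(cv2.findContours(k,0,2)[0],key=cv2.contourArea)
p=c[:,0,:].astype(float);x,y=p.T
top=p[(y<60)&(x>105)&(x<185)];bot=p[(y>295)&(x>115)&(x<195)];tr=p[(x>312)&(y>155)&(y<190)];ts=p[(x>262)&(x<310)&(y<160)];tb=p[(x>262)&(x<310)&(y>185)]
print([line_dir(q) for q in(top,bot,tr,ts,tb)],top.mean(0),bot.mean(0),tr.mean(0),ts[:,1].mean(),tb[:,1].mean(),x.min(),cv2.contourArea(c))
E
```

```text
[np.float32(2.2947133), np.float32(2.2168267), np.float32(-44.999996), np.float32(3.562508), np.float32(2.9576256)] [151.23076923  49.92307692] [151.78571429 307.64285714] [320.5 173.5] 144.0 200.36363636363637 43.0 43935.0
```

Request:
jog_arm:
  rows:
    - [[0.027,0.0069,0,0],[0.0267,0.0068,0,0],[0,0,0.018,0.158],[0,0,0.018,0.158],[0,0,0.018,0.158],[0,0,0.018,0.158],[0,0,0.017,0.157],[0,0,0,0],[0,0,0,0],[0,0,0,0]]

```text
time_s: 16.35
tcp_pos: [0.5085, 0.2685, 0.1129]
ee_rot: [[-0.999, -0.049, 0.001], [-0.049, 0.999, 0.001], [-0.001, 0.001, -1.0]]
wrist_force: [0.7, 0.0, 0.4]
gripper_width: 0.997
gripper_force: 0.0
```

Request:
jog_arm:
  rows:
    - [[0,-0.001,0.012,0],[0,0,0.012,0],[0,0,0.011,0],[0,0,0,0],[0,0,0,0]]

```text
time_s: 16.98
tcp_pos: [0.5082, 0.2675, 0.0769]
ee_rot: [[-0.999, -0.048, 0.0], [-0.048, 0.999, -0.0], [-0.0, -0.0, -1.0]]
wrist_force: [0.1, -0.1, -0.5]
gripper_width: 1.004
gripper_force: 0.0
```

Request:
jog_arm:
  claw: 0
  rows:
    - [[0,0,0,0],[0,0,0,0],[0,0,0,0],[0,0,0,0],[0,0,0,0]]

```text
time_s: 17.6
tcp_pos: [0.5081, 0.2674, 0.0772]
ee_rot: [[-0.999, -0.048, 0.0], [-0.048, 0.999, 0.0], [-0.0, 0.0, -1.0]]
wrist_force: [-0.2, -0.8, 2.0]
gripper_width: 0.728
gripper_force: 30.0
```

Request:
jog_arm:
  rows:
    - [[0,0,-0.02,0],[0,0,-0.05,0],[0,0,-0.05,0],[-0.007,-0.0425,0,0],[-0.007,-0.0425,0,0],[-0.007,-0.0425,0,0],[-0.007,-0.0425,0,0],[-0.007,-0.0425,0,0],[-0.007,-0.0425,0,0],[-0.0067,-0.0423,0,0],[0,0,0,-0.158],[0,0,0,-0.158],[0,0,0,-0.158],[0,0,0,-0.158],[0,0,0,-0.156],[0,0,0,0],[0,0,0,0],[0,0,0,0]]

```text
time_s: 19.85
tcp_pos: [0.5709, -0.0273, 0.1968]
ee_rot: [[-0.672, -0.741, -0.0], [-0.741, 0.672, 0.0], [0.0, 0.0, -1.0]]
wrist_force: [0.9, -0.2, -0.4]
gripper_width: 0.728
gripper_force: 30.0
```

Request:
jog_arm:
  rows:
    - [[0,0,0.02,0],[0,0,0.016,0],[0,0,0.008,0],[0,0,0.007,0],[0,0,0.006,0],[0,0,0.006,0],[0,0,0.005,0],[0,0,0.004,0],[0,0,0,0],[0,0,0,0]]

```text
time_s: 21.1
tcp_pos: [0.5711, -0.0273, 0.1251]
ee_rot: [[-0.671, -0.742, 0.0], [-0.742, 0.671, 0.0], [-0.0, -0.0, -1.0]]
wrist_force: [-0.2, -0.3, -1.0]
gripper_width: 0.727
gripper_force: 30.0
```

Request:
jog_arm:
  rows:
    - [[0,0,0.0015,0],[0,0,0.0015,0],[0,0,0.0015,0],[0,0,0.0015,0],[0,0,0,0]]

```text
time_s: 21.72
tcp_pos: [0.5708, -0.0273, 0.1188]
ee_rot: [[-0.671, -0.742, -0.0], [-0.742, 0.671, -0.0], [0.0, 0.0, -1.0]]
wrist_force: [-0.5, 0.3, -0.8]
gripper_width: 0.725
gripper_force: 30.0
```

Request:
jog_arm:
  rows:
    - [[0,0,0.001,0],[0,0,0.001,0],[0,0,0.001,0],[0,0,0,0]]

```text
time_s: 22.22
tcp_pos: [0.5709, -0.0273, 0.1159]
ee_rot: [[-0.671, -0.742, -0.0], [-0.742, 0.671, -0.0], [0.0, 0.0, -1.0]]
wrist_force: [-0.4, 0.2, -0.5]
gripper_width: 0.728
gripper_force: 30.0
```

Request:
jog_arm:
  rows:
    - [[0,0,0.0015,0],[0,0,0.0015,0],[0,0,0.0015,0],[0,0,0.0015,0],[0,0,0.001,0],[0,0,0,0]]

```text
time_s: 22.98
tcp_pos: [0.5709, -0.0273, 0.1088]
ee_rot: [[-0.671, -0.742, -0.0], [-0.742, 0.671, -0.0], [0.0, 0.0, -1.0]]
wrist_force: [0.6, 0.7, -1.5]
gripper_width: 0.73
gripper_force: 30.0
```

Request:
jog_arm:
  rows:
    - [[0,0,0.0005,0],[0,0,0.0005,0],[0,0,0.0005,0],[0,0,0,0]]

```text
time_s: 23.48
tcp_pos: [0.5709, -0.0273, 0.1074]
ee_rot: [[-0.671, -0.742, -0.0], [-0.742, 0.671, -0.0], [0.0, 0.0, -1.0]]
wrist_force: [0.3, 0.3, -0.5]
gripper_width: 0.729
gripper_force: 30.0
```

Request:
jog_arm:
  rows:
    - [[0,0,0.0005,0],[0,0,0.0004,0],[0,0,0,0],[0,0,0,0]]

```text
time_s: 23.98
tcp_pos: [0.571, -0.0273, 0.1071]
ee_rot: [[-0.67, -0.742, 0.0], [-0.742, 0.67, -0.0], [-0.0, -0.0, -1.0]]
wrist_force: [-1.5, -0.3, 5.3]
gripper_width: 0.727
gripper_force: 30.0
```

Contact is at the home height with 5 N. I release, rise and check.

Request:
jog_arm:
  claw: 1
  rows:
    - [[0,0,0,0],[0,0,0,0],[0,0,0,0],[0,0,0,0]]

```text
time_s: 24.48
tcp_pos: [0.5709, -0.0273, 0.1064]
ee_rot: [[-0.671, -0.742, -0.0], [-0.742, 0.671, -0.0], [0.0, 0.0, -1.0]]
wrist_force: [-0.2, 0.3, 0.2]
gripper_width: 0.987
gripper_force: 0.0
```

Request:
jog_arm:
  rows:
    - [[0,0,-0.01,0],[0,0,-0.03,0],[0,0,-0.04,0],[0,0,-0.04,0],[-0.04,0,0,0],[-0.04,0,0,0],[0,0,0,0],[0,0,0,0],[0,0,0,0]]

```text
time_s: 25.6
tcp_pos: [0.624, 0.0313, 0.2268]
ee_rot: [[-0.671, -0.741, -0.0], [-0.741, 0.671, -0.0], [0.0, 0.0, -1.0]]
wrist_force: [-0.2, 0.7, -0.6]
gripper_width: 0.999
gripper_force: 0.0
```

```bash
python3 - <<'E'
from h import *
s=sense();print(s['time_s'],s['tcp_pos'],s['wrist_force'],s['gripper_width'])
m=camera_model("wrist");im=capture("wrist")[...,::-1].copy()
q=camera_model("side");sd=capture("side")[...,::-1].copy();u,v=proj(q,[[.571,-.027,.05]])[0].astype(int)
cv2.imwrite("pics/fin.png",np.hstack([rect(m,im,(.571,-.027),.06,.06,3333)[:400,:400],cv2.resize(sd[v-45:v+45,u-45:u+45],(400,400),interpolation=2)]))
E
```

```text
25.6 [0.62396871 0.03131822 0.22680635] [-0.21434835  0.68779773 -0.60566089] 0.9989908450274886Traceback (most recent call last):
  File "<stdin>", line 5, in <module>
    return _nx.concatenate(arrs, 1, dtype=dtype, casting=casting)
           ~~~~~~~~~~~~~~~^^^^^^^^^^^^^^^^^^^^^^^^^^^^^^^^^^^^^^^
ValueError: all the input array dimensions except for the concatenation axis must match exactly, but along dimension 0, the array at index 0 has size 399 and the array at index 1 has size 400
```

```bash
python3 - <<'E'
from h import *
m=camera_model("wrist");im=capture("wrist")[...,::-1].copy()
q=camera_model("side");sd=capture("side")[...,::-1].copy();u,v=proj(q,[[.571,-.027,.05]])[0].astype(int)
cv2.imwrite("pics/fin.png",np.hstack([cv2.resize(x,(400,400),interpolation=2) for x in(rect(m,im,(.571,-.027),.06,.06,3333),sd[v-45:v+45,u-45:u+45])]))
E
```

```text
(no output)
```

View pics/fin.png

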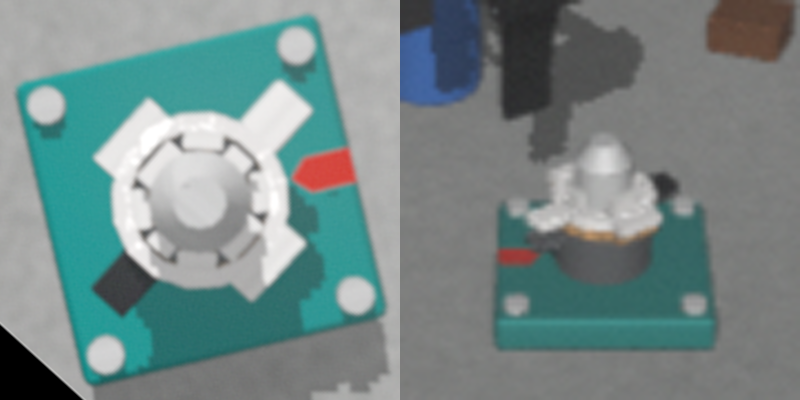

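The top view shows the steel plate seated on the splines, with its tab at (280,110) on the red side. The black lining tab is opposite at (120,290), and in the side view the stack is flat. The gripper is open and clear, so I hand in the job.

```bash
python3 -c "
from station import *
print(finish_job())"
```

```text
the job is handed in; nothing more can be done
None
```

The job is handed in: the lining disc (tab away from the red mark) and the loose steel plate (tab on the red side) are both fully home and flat on the splines. Measured contact force stayed under 6 N, everything is released, the tin, wrench and collar were not touched, and it took about 26 s.

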